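# Snap a burnishing rod into its spring clips and slide it home under the hood

### The job

Take the round burnishing rod from the wooden rest and press it gently down into both spring clips of the green holder, with its end still clear of the black hood. Then slide it along in the clips until its end is fully home against the hood's end wall, and let go. Never lean hard on the holder, and leave the hammer, the tray of pins and the handle blank alone.

Things in the scene. Friction and masses are not known exactly. Their poses are not given: they have to be found in the camera images.
- rod_center (a point): centre of the loose burnishing rod: a cylinder 20 mm in diameter, 160 mm long along its own y axis, about 0.25 kg, steel with a red-brown grip (52 mm) in the middle between thin brass bands; both ends alike. It starts lying level in the rest, turned anyhow about its own axis.
- rest: fixed dark wooden rest, 60 x 130 mm, origin under its centre on the bench. Two V blocks 14 mm wide at y = -55 and +55 mm carry the rod along the rest's y axis, the rod's axis 36 mm above the bench. Between the blocks only an 8 mm base plate lies under the rod, so fingers can reach around the rod's middle from above.
- holder: fixed green holder, origin on the bench midway between its two clips; foot 70 mm wide (x), y from -64 to +102 mm, 12 mm thick. It bears a steel carrier with two upward-opening spring clips in a row along y and a black hood at +y. The carrier is clamped rigidly at a height set by hand, up to 12 mm above or below nominal: no pose given here shows it. Pushing with over 30 N is too hard.
- clip_far (a point): centre of a rod seated in the clip away from the hood, at the nominal height (85 mm above the bench, true seat within 12 mm of that). Axes as the holder's: the rod lies along y. Each clip is 14 mm wide in y: a rigid V saddle, and two sprung jaws (lips 8.5 mm above the seated axis, flares up to 21 mm above it) that catch a rod within about 4 mm sideways.
- clip_hood (a point): the same for the clip next to the hood, 90 mm along +y from the other. A rod coming down meets the flares about 19 mm above its seat and snaps past the lips 8 mm above it; both clips at once take about 10 to 18 N, then it bottoms hard. Fingers have free room between the clips, 76 mm long, down to a 16 mm wide bar 36 mm below the seated axis.
- hood_wall (a point): middle of the hood's end wall (nominal height), 88 mm along y from the holder's origin. The hood is 33 mm wide, open below and to -y, its mouth 11 mm before the wall; roof and sides 12.5 mm from the rod's axis, roof 4 mm thick. Press the rod in with its end 5 to 15 mm before the mouth, then slide it to +y (a few N) until its end meets the rigid wall: rod centre 80 mm before the wall.
- hammer: loose hammer lying on the bench, about 240 mm long; leave it alone
- pin_tray: loose orange tray of brass pins, 110 x 85 x 35 mm, origin under its centre; leave it alone
- handle_blank: loose red-brown knife handle blank with a brass end, 116 x 24 x 17 mm, lying on the bench; leave it alone
Not all that is in view belongs to the job. Of the things like the part that bears rod_center, leave any that is pink; of the rest the smaller one is meant.

How it is judged (in metres and radians):
On the way, in this order (a step that is already met when the one before it is completed fails the run):
1. the rod has been brought down into the clips, along the holder, its end still before the hood (y of rod_center in the frame of holder between -0.03 and -0.002 m and x of rod_center in the frame of holder between -0.003 and 0.003 m and z of rod_center in the frame of holder between 0.07 and 0.0985 m and angle between the y axis of rod_center and the y axis of holder, either way round below 0.05 rad), for 0.2 s.
2. the rod has been slid along until its end is home against the hood's end wall (y of rod_center in the frame of holder above 0.0055 m), for 0.1 s.
At the end, for the whole second after the job is handed in: The rod lies at rest and released in both clips, along the holder within 0.03 rad and within 3 mm sideways, its axis 70 to 98.5 mm above the bench, its end under the hood and within 2.5 mm of the hood's end wall (y of rod_center in the frame of holder between 0.0055 and 0.011 m and x of rod_center in the frame of holder between -0.003 and 0.003 m and z of rod_center in the frame of holder between 0.07 and 0.0985 m and angle between the y axis of rod_center and the y axis of holder, either way round below 0.03 rad and linear speed of rod below 0.01 m/s); the robot touches nothing.
It fails at once if the contact forces between rod and holder add up to more than 50 N (contact force between rod and holder above 50 N).
It fails at once if the arm or fingers press on the holder with more than 25 N (contact force between any of the fingers, the arm and holder above 25 N).
It fails at once if a bystander is moved by more than 15 mm (distance of any of hammer, pin_tray, handle_blank from where it was at the start of the episode above 0.015 m).
It also fails if it takes over 67 s, if anything falls off the work surface, if the arm or the gripper's body presses on something with over 40 N, if the wrist force passes 120 N, or if a joint passes its speed limit or range.

### The arm

A 6-joint arm with a two-finger parallel gripper is mounted at the origin on the work surface. World frame = base frame: x ahead of the robot, y to its left, z up, the work surface at z = 0. Lengths are in m, angles in degrees, forces in N, time in s.
With the tool pointing down it reaches from about 0.3 to 0.75 m from the base axis. Payload 8.5 kg.
Tool frame: the origin (TCP) lies at the very end of the fingers, on their centre line; the grasp point (between the pads) lies 19 mm behind it (env.pinch_z is the distance from the TCP to the grasp point, in m); z points along the fingers, y is the line along which they close (so a half turn about z gives the same grasp; the last joint's range is limited). The gripper opens to 85 mm and grips with 20 to 120 N. Pads are 22 mm wide; open, the fingers measure 114 mm over their backs; the gripper's body (76 mm by 85 mm) begins 54 mm behind the grasp point. The pads swing forward as they close: fully open they stand 13 mm farther back than shut.
Start: joints at [53.669, 21.807, 74.336, -0, 83.858, -12.336], TCP at [0.224, 0.502, 0.231] pointing down, gripper open.
Joint ranges: [-178.18, 178.18], [-50.72, 133.34], [12.68, 142.11], [-81.47, 261.47], [9.98, 163.14], [-165.26, 165.26]. Speed limits (degrees/s): [136.94, 136.94, 180, 180, 180, 180].

### API

Orientations are given as a 3x3 rotation matrix whose columns are the frame's x, y, z axes.
In Python, from rig import env, viewer gives the robot as it stands.
- The arm moves only by the tool drive_tool, never from a script. Its argument "series" is a list of rows, each a list of 3 entries, a list of its own where there are three numbers: the shift along the tool's x, y, z in m, then the turn about the tool's z in degrees, then the finger opening in m, from 0 to 0.0854. A call has 1 to 20 rows; each row is the pose to reach, as a shift and turn from the pose commanded when the call began, along the tool's axes at that moment; what a row does not reach only later rows make up. A row lasts 1/10 s, in which the tool goes at most 50 mm and 8.59 degrees, less where a joint would pass 70% of its speed; a pose out of reach is approached as far as the arm can. A call with a gripper value outside its range is refused whole. The fingers move at their own pace and stop on an object; "newtons" is the grip in N (left out, the last holds). Time passes only in rows, so rows that repeat a pose let the fingers close. It gives the time, the measured TCP pose, the force, the opening and the grip force at its end, in the units of the state.
- env.observe(): the state, without advancing time (a new reading comes with each control period).
- viewer.get_image(name): name is "scene" or "top"; returns a dict with "img" (480x640x3 uint8, red, green, blue), "depth" (480x640 float32, m along the optical axis (not along the pixel's ray), 0 where there is no reading), "camera_matrix" (3x3 intrinsics, pixels), "distortion" ([k1, k2, p1, p2, k3] as OpenCV has them; the pictures are not rectified), "rvec" (rotation vector, rad) and "tvec" (3), from world to camera coordinates, as OpenCV has them. Camera axes: x right, y down, z forward; pixel columns grow to the right and rows downward; lengths in m; the calibration is good to about 2 mm. A picture is of the moment at which its call begins.
- env.close_job(): hands the job in; it is judged then, once.
The state is a dict: "time_s": time; "q": joint angles; "qvel": joint speeds; "joint_efforts": joint torques, N m; "position": TCP position; "tool_rot": TCP orientation; "ft_force": force on the tool from outside, world axes, zero at the start; "wrist_torque": the same for the moment, N m; "grip_width": finger opening in m; "gripper_force": force on a finger pad.
Only numpy, scipy, OpenCV 4.12 (cv2) and the standard library are available. Lean on these libraries where they do the work, as an engineer would, in place of code of your own. Each camera call takes 0.05 s, during which the arm holds its last target. There are 200 camera calls.

## Working session

There is one attempt and no reset: what is moved stays moved. The work goes in short steps, Python scripts to look and compute and a tool call to move; the robot and the scene stay as the last step left them, time stands still between calls to the robot, and variables do not carry over. Pictures are saved under pics/ and viewed, at most 10 in all, crops included, and the job is handed in when it is done.

Besides the shell and the picture viewer there is one more tool, called after "Call:" as name(argument=value, ...) on one line, values as JSON. drive_tool: Moves the arm, as the interface text tells. Its arguments: {"type":"object","properties":{"series":{"type":"array"},"newtons":{"type":"number"}},"required":["series"]}

```bash
ls; mkdir -p pics
cat > h.py <<'E'
import numpy as np, cv2
from rig import env, viewer
def get(n):
    d=viewer.get_image(n); np.savez(f'/tmp/{n}.npz',**d); return d
def pt(d,u,v,z=None,depth=None):
    K=np.array(d['camera_matrix'],float);D=np.array(d['distortion'],float)
    R=cv2.Rodrigues(np.array(d['rvec'],float))[0];t=np.array(d['tvec'],float).ravel()
    n=cv2.undistortPoints(np.array([[[u,v]]],float),K,D)[0,0]
    ray=R.T@np.array([n[0],n[1],1]);c=-R.T@t
    if z is not None: return c+ray*(z-c[2])/ray[2]
    if depth is None:
        p=d['depth'][int(v)-1:int(v)+2,int(u)-1:int(u)+2];depth=np.median(p[p>0])
    return c+ray*depth
def cloud(d):
    K=np.array(d['camera_matrix'],float);D=np.array(d['distortion'],float)
    R=cv2.Rodrigues(np.array(d['rvec'],float))[0];t=np.array(d['tvec'],float).ravel()
    v,u=np.mgrid[:480,:640]
    n=cv2.undistortPoints(np.stack([u,v],-1).reshape(-1,1,2).astype(float),K,D).reshape(480,640,2)
    Z=d['depth'][...,None]
    P=(np.concatenate([n*Z,Z],-1)-t)@R
    P[d['depth']==0]=np.nan
    return P
E
python3 - <<'E'
from h import *
s=env.observe();print(s)
for n in('scene','top'):
    d=get(n);cv2.imwrite(f'pics/{n}0.png',d['img'][...,::-1])
    R=cv2.Rodrigues(np.array(d['rvec']))[0];print(n,-R.T@np.ravel(d['tvec']),d['camera_matrix'])
E
```

```text
pics
{'time_s': 0.0, 'q': array([ 5.36695953e+01,  2.18425004e+01,  7.43839135e+01,  1.53720476e-03,
        8.38558755e+01, -1.23363253e+01]), 'qvel': array([ 0.00858456,  0.00748443, -0.08873281,  0.05436676,  0.04002342,
       -0.09580094]), 'joint_efforts': array([-1.18482327e-03, -4.48483121e+01, -2.31265104e+01, -3.02153421e-04,
        4.88511461e-03,  1.52465049e-05]), 'position': array([0.22348808, 0.50224767, 0.23070256]), 'tool_rot': array([[-9.13586162e-01,  4.06644271e-01, -8.72364593e-04],
       [ 4.06645071e-01,  9.13585510e-01, -1.14123470e-03],
       [ 3.32903099e-04, -1.39735899e-03, -9.99998968e-01]]), 'ft_force': array([-0.85754603,  0.29842319,  0.11545577]), 'wrist_torque': array([-0.04645629, -0.04943475, -0.01873381]), 'gripper_force': 0.0, 'grip_width': 0.0852668505242742}
scene [1.350839   0.42980467 1.32120577] [[606.04003244   0.         317.37675676]
 [  0.         606.04003244 244.39833695]
 [  0.           0.           1.        ]]
top [0.33414539 0.04181206 1.11097989] [[516.38859096   0.         324.96181877]
 [  0.         516.38859096 239.45083038]
 [  0.           0.           1.        ]]
```

View pics/scene0.png

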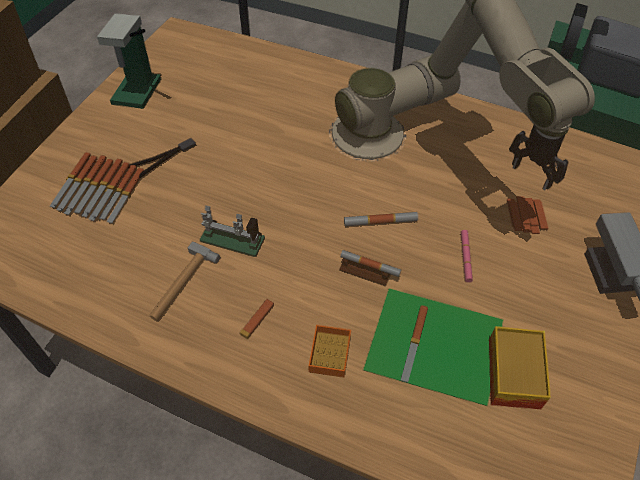

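View pics/top0.png

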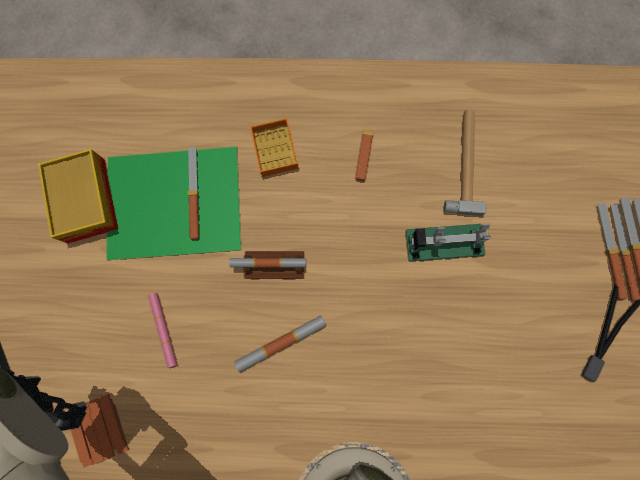

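Candidates for the rod, in the top view: the rod in the rest at (268,263), a longer loose rod on the bench at (281,344) and a pink rod at (162,330). The rod in the rest is the smaller one that isn't pink, so I'll check it in a close crop together with the holder.

Run:
```python
from h import *
t=np.load('/tmp/top.npz');s=np.load('/tmp/scene.npz')
def crop(d,u0,v0,w,h,k): return cv2.resize(d['img'][v0:v0+h,u0:u0+w,::-1],(w*k,h*k),interpolation=cv2.INTER_CUBIC)
a=crop(t,220,240,100,50,4);b=crop(t,398,215,100,50,4);c=crop(s,190,195,100,70,4);e=crop(s,325,235,100,70,4)
cv2.imwrite('pics/c1.png',np.vstack([np.hstack([a,b]),np.hstack([c,e])]))
P=cloud(t)
# rod in rest: points by height
for nm,(u0,u1,v0,v1),lo,hi in(('rod',(225,312,250,282),.040,.06),('long',(230,330,312,375),.012,.05)):
    Q=P[v0:v1,u0:u1].reshape(-1,3);Q=Q[(Q[:,2]>lo)&(Q[:,2]<hi)]
    c=Q.mean(0);U=np.linalg.svd(Q[:,:2]-c[:2],full_matrices=False)[2][0];pr=(Q[:,:2]-c[:2])@U
    print(nm,len(Q),c.round(4),U.round(3),'len',np.ptp(pr),'mid',(c[:2]+U*(pr.max()+pr.min())/2).round(4),'zmax',np.percentile(Q[:,2],95))
for nm,dd,box in(('top',P,(398,498,215,265)),('scene',cloud(s),(195,270,200,258))):
    Q=dd[box[2]:box[3],box[0]:box[1]].reshape(-1,3);Q=Q[np.isfinite(Q[:,2])]
    f=Q[(Q[:,2]>.007)&(Q[:,2]<.017)];
    r=cv2.minAreaRect(f[:,:2].astype(np.float32)*1000);print(nm,'foot',r)
    k=Q[Q[:,2]>.05];print('high n',len(k),'hist',np.histogram(k[:,2],bins=np.arange(.05,.13,.005)))
print(pt(t,413,240))
```

```text
rod 643 [0.4839 0.1938 0.0449] [ 0.021 -1.   ] len 0.15665188532183594 mid [0.4839 0.1942] zmax 0.04889937836101179
long 1200 [0.317  0.1622 0.0233] [-0.494  0.869] len 0.2033243640848207 mid [0.3167 0.1627] zmax 0.028093765769291203
top foot ((551.3331909179688, -183.26559448242188), (89.93032836914062, 167.70501708984375), 5.782680511474609)
high n 728 hist (array([150,  25,  25,  32,  64,  79,  20,  21,  28,  63, 188,  33,   0,
         0,   0]), array([0.05 , 0.055, 0.06 , 0.065, 0.07 , 0.075, 0.08 , 0.085, 0.09 ,
       0.095, 0.1  , 0.105, 0.11 , 0.115, 0.12 , 0.125]))
scene foot ((521.343505859375, -203.89910888671875), (188.4066619873047, 190.8473358154297), 29.746417999267578)
high n 522 hist (array([74, 28, 36, 34, 42, 42, 42, 34, 40, 74, 67,  9,  0,  0,  0]), array([0.05 , 0.055, 0.06 , 0.065, 0.07 , 0.075, 0.08 , 0.085, 0.09 ,
       0.095, 0.1  , 0.105, 0.11 , 0.115, 0.12 , 0.125]))
[ 0.53599417 -0.1091143   0.05484104]
```

View pics/c1.png

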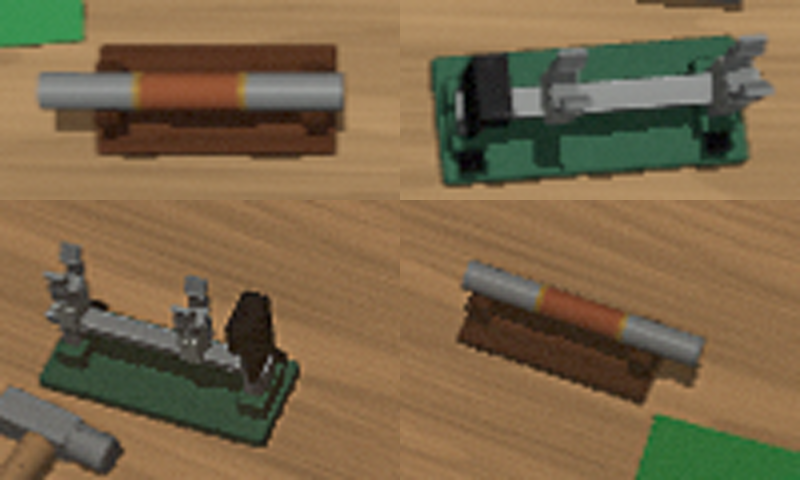

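Top-left crop: the steel rod with brass bands and red-brown grip lies in the wooden rest, grip centre near top px (267,263), so it's the right one. Top-right crop: the holder, with its hood at the left end (px 419,239) and clips near px (539→)(541/4+398≈539 is scaled; true ≈(440,238)) and (482,235). The holder's +y therefore points along world +y, turned a few degrees. Next I'll fit the pose and height.

Run:
```python
from h import *
for nm,box in(('top',(398,498,215,265)),('scene',(190,270,195,262))):
    t=np.load(f'/tmp/{nm}.npz');P=cloud(t)
    sl=np.s_[box[2]:box[3],box[0]:box[1]]
    I=t['img'][sl].astype(int);Q=P[sl];r,g,b=I[...,0],I[...,1],I[...,2]
    gm=(g>r+12)&(g>b)&(Q[...,2]<.03)
    vv,uu=np.nonzero(gm)
    X=np.array([pt(t,u+box[0],v+box[2],z=.012)[:2] for u,v in zip(uu,vv)])*1000
    rect=cv2.minAreaRect(X.astype(np.float32));bx=cv2.boxPoints(rect)
    print(nm,'foot',rect)
    (c,wh,a)=rect
    th=np.deg2rad(a if wh[1]>wh[0] else a-90)
    ey=np.array([-np.sin(th),np.cos(th)]);ex=np.array([np.cos(th),np.sin(th)])
    o=np.array(c)-19*ey;print('theta',np.rad2deg(th),'origin',o)
    L=(Q[...,:2]*1000-o);lx=L@ex;ly=L@ey;z=Q[...,2]*1000
    hi=z>35
    dark=hi&(I.max(-1)<60);grey=hi&~dark
    m=dark&(z>60)&(ly>70);print('hood z pct',np.percentile(z[m],[5,50,80,90,95,99]),'lx',np.percentile(lx[m],[2,98]),'ly',np.percentile(ly[m],[2,98]))
    m=grey&(ly>-30)&(ly<30)&(abs(lx)<25);print('bar z',np.percentile(z[m],[5,25,50,75,95]),'lx',np.percentile(lx[m],[2,50,98]))
    for y0 in(-45,45):
        m=grey&(abs(ly-y0)<14)&(z>60)
        print('clip',y0,'z',np.percentile(z[m],[50,80,90,95,99]))
        for zl,zh in((60,80),(80,90),(90,100),(100,115)):
            k=m&(z>zl)&(z<zh);
            if k.sum()>2:print('  ',zl,k.sum(),'lx',np.percentile(lx[k],[3,50,97]).round(1),'ly',np.percentile(ly[k],[3,50,97]).round(1))
```

```text
top foot ((541.5836791992188, -183.97592163085938), (69.14237213134766, 165.03941345214844), 5.752971649169922)
theta 5.752971649169922 origin [ 543.48823285 -202.88022472]
hood z pct [ 67.48515835 100.60465476 102.54300058 103.33395401 104.37745873
 105.16868255] lx [-16.26437268  15.06820362] ly [77.83033504 94.38683898]
bar z [46.23400995 47.8572459  49.31359595 50.6424787  52.53867167] lx [-7.44181182  0.25833511  7.90108779]
clip -45 z [ 78.84844276 102.70460144 104.55504273 105.62435072 107.00681479]
   60 88 lx [-12.1   1.8  10.8] ly [-53.1 -42.3 -38.1]
   80 10 lx [-13.3 -11.7  10. ] ly [-51.2 -45.7 -40.5]
   90 26 lx [-10.7   7.7  12.1] ly [-53.  -45.  -39.3]
   100 47 lx [-14.2   8.5  14.5] ly [-52.6 -45.5 -39.1]
clip 45 z [ 84.31740631 102.91326423 104.83134778 105.66578736 107.4650019 ]
   60 71 lx [-12.6   1.1  10.3] ly [39.3 48.3 52.3]
   80 9 lx [-13.1 -12.5  11.7] ly [38.5 49.1 52.4]
   90 28 lx [-11.7   6.7  11.1] ly [38.5 46.6 51.7]
   100 45 lx [-14.7  11.   15.5] ly [37.9 46.1 51.8]
scene foot ((545.9802856445312, -181.32261657714844), (67.37418365478516, 163.5916
[... 234 characters left out ...]
260109]
bar z [41.83607755 44.64771778 47.35281876 50.33032538 52.27485128] lx [-12.68695748  -2.69500177   5.6164105 ]
clip -45 z [ 83.78812558 100.27483476 103.51010138 104.52395666 105.59890362]
   60 45 lx [-18.7  -2.7   7.1] ly [-54.1 -43.6 -40.4]
   80 9 lx [-11.7   5.    8.5] ly [-53.4 -44.5 -40.9]
   90 21 lx [-19.3 -14.2   9.1] ly [-54.4 -44.8 -39.2]
   100 20 lx [-20.3 -14.1   9.7] ly [-52.7 -47.5 -40. ]
clip 45 z [ 86.19251616  99.65696042 102.06318645 103.4404593  105.50598116]
   60 49 lx [-15.7   2.3  12.2] ly [36.  46.2 50.7]
   80 11 lx [-8.6  9.4 11.9] ly [36.3 41.2 49.6]
   90 28 lx [-18.9 -10.6  11. ] ly [35.6 43.3 50.2]
   100 19 lx [-19.2  -7.9  14. ] ly [36.4 40.3 49.3]
```

Call:
drive_tool(series=[[[-0.011,-0.005,0.002],2,0.06],[[-0.036,-0.018,0.008],6.5,0.06],[[-0.073,-0.035,0.016],13,0.06],[[-0.109,-0.053,0.024],19.5,0.06],[[-0.145,-0.07,0.032],26,0.06],[[-0.182,-0.088,0.04],32.5,0.06],[[-0.218,-0.105,0.049],39,0.06],[[-0.254,-0.123,0.057],45.5,0.06],[[-0.29,-0.14,0.065],52,0.06],[[-0.327,-0.158,0.073],58.5,0.06],[[-0.352,-0.17,0.078],63,0.06],[[-0.363,-0.1755,0.081],64.8,0.06],[[-0.363,-0.1755,0.081],64.8,0.06],[[-0.363,-0.1755,0.081],64.8,0.06],[[-0.363,-0.1755,0.081],64.8,0.06],[[-0.363,-0.1755,0.081],64.8,0.06]])

```text
time_s: 1.7
position: [0.4833, 0.1954, 0.1506]
tool_rot: [[-0.023, 1.0, 0.0], [1.0, 0.023, 0.0], [0.0, 0.0, -1.0]]
ft_force: [0.3, -0.4, 1.1]
grip_width: 0.0601
gripper_force: 0.0
```

Run:
```python
from h import *
s=env.observe();print(s['position'],s['tool_rot'],s['grip_width'])
d=get('top');e=get('scene')
cv2.imwrite('pics/g1.png',np.hstack([cv2.resize(d['img'][180:340,190:350,::-1],(400,400)),cv2.resize(e['img'][170:330,290:450,::-1],(400,400))]))
# bar line fit from top: edge midpoints
P=cloud(d);I=d['img'].astype(int)
o=np.array([543.5,-202.9]);th=np.deg2rad(5.75)
ex=np.array([np.cos(th),np.sin(th)]);ey=np.array([-ex[1],ex[0]])
vv,uu=np.mgrid[215:265,398:498]
X=np.array([pt(d,u,v,z=.049)[:2] for u,v in zip(uu.ravel(),vv.ravel())])*1000-o
lx,ly=X@ex,X@ey;c=I[215:265,398:498].reshape(-1,3)
w=np.clip(c.mean(1)-90,0,80)*(c.max(1)-c.min(1)<25)
xs=[];ys=[]
for y in range(-30,31,2):
    m=(abs(ly-y)<2)&(abs(lx)<14);
    if w[m].sum()>0: ys.append(y);xs.append((w[m]*lx[m]).sum()/w[m].sum())
p=np.polyfit(ys,xs,1);print('bar line slope deg',np.rad2deg(p[0]),'lx0',p[1],np.round(xs,1))
```

```text
[0.48330922 0.1953974  0.15063817] [[-2.30551918e-02  9.99734133e-01  3.47115541e-04]
 [ 9.99734185e-01  2.30551446e-02  1.39348895e-04]
 [ 1.31309048e-04  3.50235988e-04 -9.99999930e-01]] 0.060106739888704894
bar line slope deg 0.31462295893021736 lx0 0.5807065574489912 [-0.   0.1  0.4  0.4  0.5  0.7  0.9  1.   1.   0.9  0.4  0.1  0.2 -0.
 -0.1  0.1  0.2  0.9  1.1  0.8  1.3  1.5  1.2  1.1  1.   0.5  0.  -0.1
  0.3  0.3  1.4]
```

View pics/g1.png

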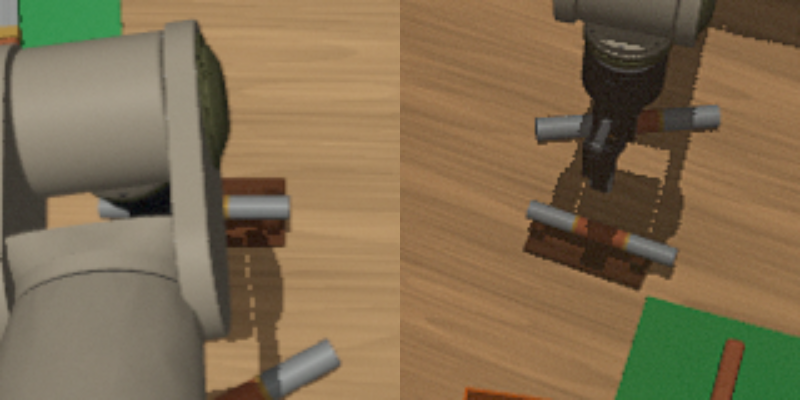

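The gripper sits straight above the red-brown grip (scene crop about (600,235), fingers at (600,180)). I'll go down and grip.

Call:
drive_tool(series=[[[-0.001,0,0.015],0,0.06],[[-0.001,0,0.035],0,0.06],[[-0.001,0,0.055],0,0.06],[[-0.001,0,0.075],0,0.06],[[-0.001,0,0.095],0,0.06],[[-0.001,0,0.11],0,0.06],[[-0.001,0,0.122],0,0.06],[[-0.001,0,0.13],0,0.06],[[-0.001,0,0.133],0,0.06],[[-0.001,0,0.133],0,0.06],[[-0.001,0,0.133],0,0.04],[[-0.001,0,0.133],0,0.02],[[-0.001,0,0.133],0,0.0],[[-0.001,0,0.133],0,0.0],[[-0.001,0,0.133],0,0.0],[[-0.001,0,0.133],0,0.0],[[-0.001,0,0.133],0,0.0],[[-0.001,0,0.133],0,0.0]], newtons=60)

```text
time_s: 3.6
position: [0.4843, 0.1936, 0.0179]
tool_rot: [[-0.021, 1.0, 0.001], [1.0, 0.021, 0.0], [0.0, 0.001, -1.0]]
ft_force: [-0.1, -0.5, 6.6]
grip_width: 0.0182
gripper_force: 58.5
```

Call:
drive_tool(series=[[[0,0,-0.005],0,0.0],[[0,0,-0.018],0,0.0],[[0,0,-0.04],0,0.0],[[0,0,-0.065],0,0.0],[[0,0,-0.09],0,0.0],[[-0.01,0.001,-0.115],0,0.0],[[-0.03,0.004,-0.135],-0.3,0.0],[[-0.06,0.008,-0.147],-0.6,0.0],[[-0.095,0.012,-0.152],-1,0.0],[[-0.135,0.017,-0.152],-1.4,0.0],[[-0.175,0.022,-0.152],-1.8,0.0],[[-0.215,0.027,-0.152],-2.2,0.0],[[-0.255,0.032,-0.152],-2.6,0.0],[[-0.295,0.037,-0.152],-3,0.0],[[-0.335,0.042,-0.152],-3.4,0.0],[[-0.37,0.047,-0.152],-3.8,0.0],[[-0.395,0.05,-0.152],-4.1,0.0],[[-0.408,0.052,-0.152],-4.3,0.0],[[-0.41,0.052,-0.152],-4.3,0.0],[[-0.41,0.052,-0.152],-4.3,0.0]])

```text
time_s: 5.6
position: [0.5443, -0.2144, 0.1691]
tool_rot: [[-0.096, 0.995, -0.001], [0.995, 0.096, 0.001], [0.001, -0.001, -1.0]]
ft_force: [0.6, 0.3, -2.8]
grip_width: 0.018
gripper_force: 58.7
```

Call:
drive_tool(series=[[[0,0,0],0,0.0],[[0,0,0],0,0.0],[[0,0,0],0,0.0]])

```text
time_s: 5.9
position: [0.5446, -0.2145, 0.1695]
tool_rot: [[-0.097, 0.995, 0.0], [0.995, 0.097, 0.0], [-0.0, 0.0, -1.0]]
ft_force: [0.5, -0.1, -1.7]
grip_width: 0.0178
gripper_force: 58.7
```

```bash
cat > look.py <<'E'
from h import *
import sys
s=env.observe();print(s['time_s'],s['position'],s['tool_rot'][:,0],s['grip_width'],s['ft_force'])
d=get('top');e=get('scene')
cv2.imwrite(sys.argv[1],np.hstack([cv2.resize(d['img'][190:290,390:490,::-1],(400,400),interpolation=cv2.INTER_CUBIC),cv2.resize(e['img'][160:260,185:285,::-1],(400,400),interpolation=cv2.INTER_CUBIC)]))
E
python3 look.py pics/l1.png
```

```text
5.9 [ 0.54458713 -0.21451422  0.16950391] [-9.69137804e-02  9.95292781e-01 -8.09138221e-06] 0.017824246520608853 [ 0.45637123 -0.1171225  -1.74682341]
```

View pics/l1.png

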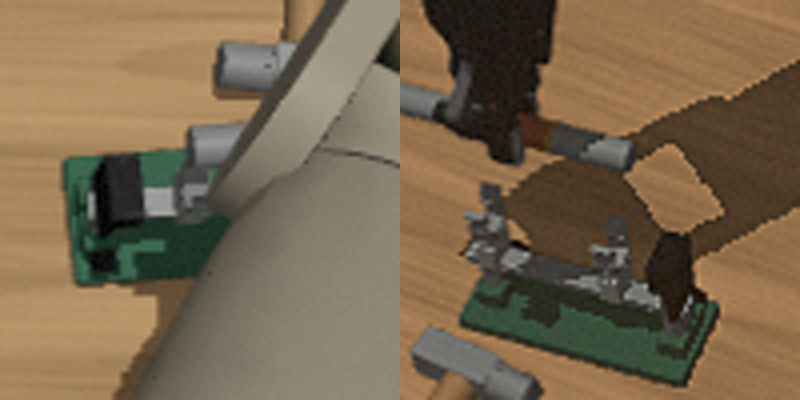

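The rod hangs level over the holder. Its hood end shows at the top crop (190,145), short of the hood at (120,190). I'll measure the held rod in the holder frame.

```bash
cat > rel.py <<'E'
from h import *
o=np.array([543.7,-202.7]);th=np.deg2rad(5.5)
ex=np.array([np.cos(th),np.sin(th)]);ey=np.array([-ex[1],ex[0]])
def rel(zlo,zhi,ymin,ymax):
  for nm in('top','scene'):
    d=np.load(f'/tmp/{nm}.npz');P=cloud(d)*1000
    L=P[...,:2]-o;lx,ly,z=L@ex,L@ey,P[...,2]
    c=d['img'].astype(int)
    m=(z>zlo)&(z<zhi)&(ly>ymin)&(ly<ymax)&(abs(lx)<25)&(c.mean(-1)>70)
    if m.sum()<10: print(nm,'few');continue
    print(nm,m.sum(),'ly99',np.percentile(ly[m],[1,99]),'z98',np.percentile(z[m],[50,98]))
    for a in range(int(ymin),int(ymax),8):
        k=m&(ly>=a)&(ly<a+8)
        if k.sum()>6: print('  ',a,k.sum(),'lx',np.percentile(lx[k],[3,50,97]).round(1),'ztop',np.percentile(z[k],[90]).round(1))
E
python3 -c "
from rel import *
rel(180,205,18,85)"
```

```text
top 113 ly99 [44.42750314 69.33062185] z98 [196.25945922 199.47922428]
   42 10 lx [1.  5.6 9.1] ztop [197.8]
   50 32 lx [-7.7  0.8  7.3] ztop [198.7]
   58 50 lx [-10.3  -2.2   8.2] ztop [197.9]
   66 21 lx [-8.7  0.4  8.3] ztop [199.]
scene 67 ly99 [35.19637201 68.03631337] z98 [193.6509324  198.57134453]
   42 11 lx [ 1.7  7.1 10. ] ztop [195.4]
   50 24 lx [-7.7  3.5 10.7] ztop [198.1]
   58 19 lx [-6.   3.  10.2] ztop [197.3]
   66 9 lx [-6.3  5.3  8.8] ztop [196.4]
```

Call:
drive_tool(series=[[[0,0.0005,0.008],0,0.0],[[0,0.0005,0.025],0,0.0],[[0,0.0005,0.045],0,0.0],[[0,0.0005,0.06],0,0.0],[[0,0.0005,0.07],0,0.0],[[0,0.0005,0.075],0,0.0],[[0,0.0005,0.075],0,0.0],[[0,0.0005,0.075],0,0.0],[[0,0.0005,0.075],0,0.0]], newtons=80)

```text
time_s: 6.9
position: [0.5454, -0.2154, 0.095]
tool_rot: [[-0.096, 0.995, 0.001], [0.995, 0.096, -0.001], [-0.001, 0.001, -1.0]]
ft_force: [-0.1, 0.1, -2.3]
grip_width: 0.0177
gripper_force: 78.1
```

```bash
python3 look.py pics/l2.png; python3 -c "
from rel import *
rel(103,130,18,72)"
```

```text
6.9 [ 0.5453527  -0.21544706  0.09503728] [-9.59457135e-02  9.95386179e-01 -8.80183613e-04] 0.017735926163581085 [-0.08589677  0.14300493 -2.32706172]
top 115 ly99 [40.05153758 68.39750082] z98 [120.81855411 125.51476166]
   42 16 lx [ 2.1  9.9 15. ] ztop [122.9]
   50 35 lx [-8.   1.1 13.1] ztop [123.6]
   58 43 lx [-9.7 -1.7  9.2] ztop [124.9]
   66 18 lx [-9.1 -3.   8.6] ztop [123.8]
scene 62 ly99 [40.52128575 68.46711637] z98 [117.5383529  125.71321099]
   42 11 lx [ 0.7  7.6 14.8] ztop [122.9]
   50 24 lx [-8.1  4.8 14.7] ztop [124.]
   58 17 lx [-8.   5.6 10.3] ztop [123.4]
   66 7 lx [-7.2  5.6  9.4] ztop [124.]
```

View pics/l2.png

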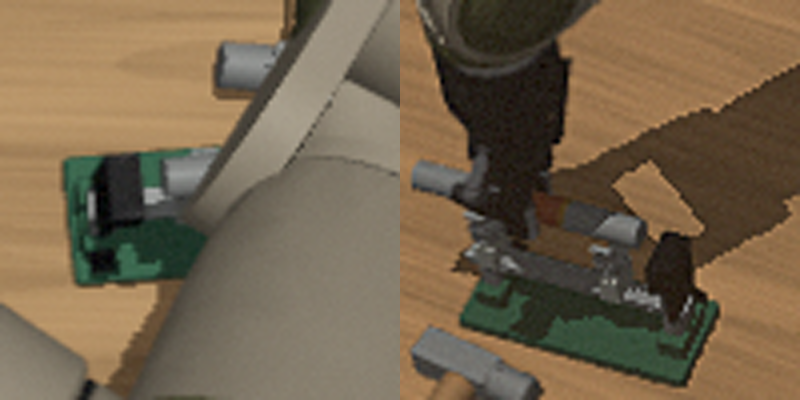

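The rod hovers in line with both clips, its end (top crop 165,172) about 8 mm before the hood mouth. I'll press down in small steps and watch the force.

Call:
drive_tool(series=[[[0,0,0.003],0,0.0],[[0,0,0.006],0,0.0],[[0,0,0.008],0,0.0],[[0,0,0.01],0,0.0],[[0,0,0.012],0,0.0],[[0,0,0.013],0,0.0],[[0,0,0.014],0,0.0],[[0,0,0.014],0,0.0]])

```text
time_s: 7.8
position: [0.5456, -0.2157, 0.0815]
tool_rot: [[-0.096, 0.995, 0.002], [0.995, 0.096, -0.001], [-0.002, 0.002, -1.0]]
ft_force: [-0.6, 0.5, 6.9]
grip_width: 0.0178
gripper_force: 79.5
```

Call:
drive_tool(series=[[[0,0,0.001],0,0.0],[[0,0,0.002],0,0.0],[[0,0,0.003],0,0.0],[[0,0,0.003],0,0.0]])

```text
time_s: 8.2
position: [0.5456, -0.2158, 0.0785]
tool_rot: [[-0.096, 0.995, 0.002], [0.995, 0.096, -0.002], [-0.002, 0.002, -1.0]]
ft_force: [-1.0, 0.1, 7.8]
grip_width: 0.0178
gripper_force: 79.5
```

Call:
drive_tool(series=[[[0,0,0.001],0,0.0],[[0,0,0.002],0,0.0],[[0,0,0.002],0,0.0]])

```text
time_s: 8.5
position: [0.5455, -0.2157, 0.0761]
tool_rot: [[-0.096, 0.995, 0.002], [0.995, 0.096, -0.001], [-0.002, 0.001, -1.0]]
ft_force: [-1.0, -0.7, 4.4]
grip_width: 0.0176
gripper_force: 79.2
```

Call:
drive_tool(series=[[[0,0,0.001],0,0.0],[[0,0,0.002],0,0.0],[[0,0,0.002],0,0.0]])

```text
time_s: 8.8
position: [0.5451, -0.2154, 0.0731]
tool_rot: [[-0.096, 0.995, 0.0], [0.995, 0.096, -0.0], [-0.0, 0.0, -1.0]]
ft_force: [1.2, -1.7, 0.6]
grip_width: 0.0177
gripper_force: 78.7
```

Call:
drive_tool(series=[[[0,0,0.001],0,0.0],[[0,0,0.002],0,0.0],[[0,0,0.002],0,0.0]])

```text
time_s: 9.1
position: [0.5448, -0.2151, 0.0707]
tool_rot: [[-0.096, 0.995, -0.001], [0.995, 0.096, 0.001], [0.001, -0.001, -1.0]]
ft_force: [1.1, -1.5, -3.8]
grip_width: 0.0176
gripper_force: 78.2
```

Call:
drive_tool(series=[[[0,0,0.001],0,0.0],[[0,0,0.001],0,0.0],[[0,0,0.001],0,0.0]])

```text
time_s: 9.4
position: [0.5448, -0.2151, 0.0698]
tool_rot: [[-0.096, 0.995, -0.001], [0.995, 0.096, 0.001], [0.001, -0.001, -1.0]]
ft_force: [1.9, -0.1, -6.5]
grip_width: 0.0177
gripper_force: 78.2
```

Call:
drive_tool(series=[[[0,0,0.001],0,0.0],[[0,0,0.001],0,0.0],[[0,0,0.001],0,0.0]])

```text
time_s: 9.7
position: [0.5449, -0.2151, 0.0691]
tool_rot: [[-0.096, 0.995, -0.0], [0.995, 0.096, 0.0], [0.0, -0.0, -1.0]]
ft_force: [0.6, 0.2, -6.5]
grip_width: 0.0177
gripper_force: 78.2
```

Call:
drive_tool(series=[[[0,0,0.0007],0,0.0],[[0,0,0.0007],0,0.0],[[0,0,0.0007],0,0.0]])

```text
time_s: 10.0
position: [0.545, -0.2152, 0.0686]
tool_rot: [[-0.096, 0.995, -0.0], [0.995, 0.096, 0.0], [0.0, -0.0, -1.0]]
ft_force: [0.9, 0.4, -5.1]
grip_width: 0.0178
gripper_force: 78.3
```

Call:
drive_tool(series=[[[0,0,0.0007],0,0.0],[[0,0,0.0007],0,0.0],[[0,0,0.0007],0,0.0]])

```text
time_s: 10.3
position: [0.545, -0.2153, 0.0679]
tool_rot: [[-0.096, 0.995, -0.0], [0.995, 0.096, -0.0], [-0.0, -0.0, -1.0]]
ft_force: [0.7, -0.3, -5.0]
grip_width: 0.0179
gripper_force: 78.4
```

Call:
drive_tool(series=[[[0,0,0.0005],0,0.0],[[0,0,0.0005],0,0.0],[[0,0,0.0005],0,0.0]])

```text
time_s: 10.6
position: [0.545, -0.2153, 0.0674]
tool_rot: [[-0.096, 0.995, -0.0], [0.995, 0.096, -0.0], [-0.0, -0.0, -1.0]]
ft_force: [0.9, -0.1, -4.7]
grip_width: 0.0174
gripper_force: 78.3
```

Call:
drive_tool(series=[[[0,0,0.0005],0,0.0],[[0,0,0.0005],0,0.0],[[0,0,0.0005],0,0.0]])

```text
time_s: 10.9
position: [0.5452, -0.2153, 0.0671]
tool_rot: [[-0.096, 0.995, 0.0], [0.995, 0.096, -0.0], [-0.0, 0.0, -1.0]]
ft_force: [2.3, 1.5, -2.6]
grip_width: 0.0179
gripper_force: 78.6
```

Call:
drive_tool(series=[[[0,0,0.0005],0,0.0],[[0,0,0.0005],0,0.0],[[0,0,0.0005],0,0.0]])

```text
time_s: 11.2
position: [0.5453, -0.2153, 0.0669]
tool_rot: [[-0.096, 0.995, 0.001], [0.995, 0.096, -0.0], [-0.001, 0.001, -1.0]]
ft_force: [-0.3, 2.0, 3.5]
grip_width: 0.0175
gripper_force: 79.1
```

Call:
drive_tool(series=[[[0,0,0.0005],0,0.0],[[0,0,0.0005],0,0.0],[[0,0,0.0005],0,0.0]])

```text
time_s: 11.5
position: [0.5453, -0.2154, 0.0669]
tool_rot: [[-0.096, 0.995, 0.001], [0.995, 0.096, -0.001], [-0.001, 0.001, -1.0]]
ft_force: [-0.3, 2.0, 8.0]
grip_width: 0.0174
gripper_force: 79.9
```

The rod bottomed at TCP z 0.0669, so it's seated (axis about 0.086). I'll ease the downward force off and slide.

Call:
drive_tool(series=[[[0,0,-0.0008],0,0.0],[[0,0,-0.0008],0,0.0],[[0.001,0,-0.0008],0,0.0],[[0.003,0,-0.0008],0,0.0],[[0.003,0,-0.0008],0,0.0]])

```text
time_s: 12.0
position: [0.5451, -0.213, 0.0669]
tool_rot: [[-0.096, 0.995, 0.001], [0.995, 0.096, -0.002], [-0.002, 0.001, -1.0]]
ft_force: [2.1, -4.6, 2.4]
grip_width: 0.0174
gripper_force: 79.0
```

Call:
drive_tool(series=[[[0.0015,0,0],0,0.0],[[0.003,0,0],0,0.0],[[0.0045,0,0],0,0.0],[[0.006,0,0],0,0.0],[[0.0075,0,0],0,0.0],[[0.009,0,0],0,0.0],[[0.01,0,0],0,0.0],[[0.01,0,0],0,0.0]])

```text
time_s: 12.8
position: [0.5441, -0.2029, 0.0669]
tool_rot: [[-0.096, 0.995, 0.001], [0.995, 0.096, -0.001], [-0.001, 0.001, -1.0]]
ft_force: [2.3, -4.3, 1.0]
grip_width: 0.0177
gripper_force: 79.0
```

Call:
drive_tool(series=[[[0.001,0,0],0,0.0],[[0.002,0,0],0,0.0],[[0.003,0,0],0,0.0],[[0.003,0,0],0,0.0]])

```text
time_s: 13.2
position: [0.5438, -0.1998, 0.0669]
tool_rot: [[-0.096, 0.995, 0.001], [0.995, 0.096, -0.001], [-0.001, 0.001, -1.0]]
ft_force: [2.6, -4.0, 2.4]
grip_width: 0.0179
gripper_force: 79.0
```

Call:
drive_tool(series=[[[0.001,0,0],0,0.0],[[0.0015,0,0],0,0.0],[[0.0015,0,0],0,0.0]])

```text
time_s: 13.5
position: [0.5436, -0.1983, 0.0669]
tool_rot: [[-0.096, 0.995, 0.001], [0.995, 0.096, -0.001], [-0.001, 0.001, -1.0]]
ft_force: [2.1, -5.1, 2.4]
grip_width: 0.0179
gripper_force: 79.0
```

Call:
drive_tool(series=[[[0.001,0,0],0,0.0],[[0.001,0,0],0,0.0],[[0.001,0,0],0,0.0]])

```text
time_s: 13.8
position: [0.5435, -0.1973, 0.0669]
tool_rot: [[-0.096, 0.995, 0.001], [0.995, 0.096, -0.001], [-0.001, 0.001, -1.0]]
ft_force: [1.9, -4.3, 2.2]
grip_width: 0.0174
gripper_force: 79.0
```

Call:
drive_tool(series=[[[0.001,0,0],0,0.0],[[0.001,0,0],0,0.0],[[0.001,0,0],0,0.0]])

```text
time_s: 14.1
position: [0.5434, -0.1962, 0.0669]
tool_rot: [[-0.096, 0.995, 0.001], [0.995, 0.096, -0.001], [-0.001, 0.001, -1.0]]
ft_force: [3.1, -3.7, 2.9]
grip_width: 0.0177
gripper_force: 79.1
```

Call:
drive_tool(series=[[[0.0007,0,0],0,0.0],[[0.0007,0,0],0,0.0],[[0.0007,0,0],0,0.0]])

```text
time_s: 14.4
position: [0.5434, -0.1961, 0.0669]
tool_rot: [[-0.096, 0.995, 0.001], [0.995, 0.096, -0.002], [-0.002, 0.001, -1.0]]
ft_force: [2.2, -7.5, 1.3]
grip_width: 0.0176
gripper_force: 79.0
```

Call:
drive_tool(series=[[[0.0007,0,0],0,0.0],[[0.0007,0,0],0,0.0],[[0.0007,0,0],0,0.0]])

```text
time_s: 14.7
position: [0.5434, -0.1961, 0.0669]
tool_rot: [[-0.096, 0.995, 0.001], [0.995, 0.096, -0.003], [-0.003, 0.001, -1.0]]
ft_force: [2.3, -10.9, 0.6]
grip_width: 0.0175
gripper_force: 79.0
```

The wall is met: the TCP stopped and force rose to 11 N. I'll relax the push, open and retreat.

Call:
drive_tool(series=[[[-0.0008,0,0],0,0.0],[[-0.0008,0,0],0,0.0],[[-0.0008,0,0],0,0.022],[[-0.0008,0,0],0,0.03],[[-0.0008,0,0],0,0.045],[[-0.0008,0,0],0,0.05],[[-0.0008,0,0],0,0.05],[[-0.0008,0,0],0,0.05],[[-0.0008,0,-0.003],0,0.05],[[-0.0008,0,-0.01],0,0.05],[[-0.0008,0,-0.025],0,0.05],[[-0.0008,0,-0.045],0,0.05],[[-0.0008,0,-0.07],0,0.05],[[-0.0008,0,-0.095],0,0.05],[[-0.0008,0,-0.12],0,0.05],[[-0.0008,0,-0.135],0,0.05],[[-0.0008,0,-0.14],0,0.05],[[-0.0008,0,-0.14],0,0.05]])

```text
time_s: 16.5
position: [0.5432, -0.1953, 0.2073]
tool_rot: [[-0.096, 0.995, 0.001], [0.995, 0.096, -0.001], [-0.001, 0.001, -1.0]]
ft_force: [-0.4, 0.2, 0.8]
grip_width: 0.05
gripper_force: 0.0
```

Call:
drive_tool(series=[[[0.02,-0.02,0],0,0.05],[[0.05,-0.05,0],0,0.05],[[0.09,-0.08,0],0,0.05],[[0.13,-0.11,0],0,0.05],[[0.17,-0.13,0],0,0.05],[[0.2,-0.14,0],0,0.05],[[0.22,-0.14,0],0,0.05],[[0.22,-0.14,0],0,0.05],[[0.22,-0.14,0],0,0.05]])

```text
time_s: 17.4
position: [0.3826, 0.0102, 0.2063]
tool_rot: [[-0.097, 0.995, -0.001], [0.995, 0.097, 0.0], [0.0, -0.001, -1.0]]
ft_force: [0.4, -0.4, -0.2]
grip_width: 0.0501
gripper_force: 0.0
```

```bash
python3 look.py pics/f.png; python3 -c "
from rel import *
rel(86,102,-80,90)"
```

```text
17.4 [0.3826079  0.01017968 0.20628676] [-9.68735384e-02  9.95296695e-01  8.52610722e-05] 0.050056941823828624 [ 0.39732211 -0.36128685 -0.1826838 ]
top 673 ly99 [-70.54407853  74.03924547] z98 [ 94.0148452  101.11510224]
   -72 37 lx [-8.7 -1.7  9.7] ztop [96.4]
   -64 37 lx [-8.4 -1.   8.3] ztop [96.9]
   -56 36 lx [-9.7  0.9 10.8] ztop [99.8]
   -48 44 lx [-13.1   2.1  12.4] ztop [100.2]
   -40 40 lx [-9.2 -1.5  8.1] ztop [97.8]
   -32 35 lx [-8.3 -0.9  8.1] ztop [96.3]
   -24 33 lx [-8.   0.1  9. ] ztop [96.7]
   -16 35 lx [-7.6  0.3  9.7] ztop [97.4]
   -8 35 lx [-7.2  0.7  8.1] ztop [96.5]
   0 32 lx [-6.5 -0.2  8.8] ztop [96.1]
   8 36 lx [-7.6  0.1  9.7] ztop [96.2]
   16 31 lx [-7.1  0.3  7.5] ztop [97.]
   24 32 lx [-7.1  0.   8.3] ztop [96.7]
   32 37 lx [-9.7 -0.5  8.6] ztop [97.4]
   40 42 lx [-9.   2.3 13. ] ztop [101.]
   48 38 lx [-8.1  0.3  8.9] ztop [97.9]
   56 40 lx [-9.2 -1.1  8.3] ztop [96.2]
   64 37 lx [-9.1 -1.7  8.9] ztop [95.7]
   72 13 lx [-9.3  0.1  7.3] ztop [96.6]
scene 304 ly99 [-70.37295533  72.20424272] z98 [ 92.59679759 100.54647614]
   -72 14 lx [-4.7  2.4 11.6] ztop [95.5]
   -64 16 lx [-7.1  3.5 11.5] ztop [93.4]
   -56 15 lx [-13.9  -3.6  13. ] ztop [99.2]
   -48 24 lx [-10.7  -2.7  14.1] ztop [100.1]
   -40 19 lx [-9.   3.7 11.9] ztop [96.3]
   -32 15 lx [-3.9  2.4 10.4] ztop [95.]
   -24 19 lx [-8.8  4.8 11.4] ztop [95.6]
   -16 14 lx [-3.1  3.4  8.5] ztop [96.]
   -8 15 lx [-4.9  1.7  9.2] ztop [93.7]
   0 12 lx [-4.6  4.   9.1] ztop [97.6]
   8 14 lx [-3.5  2.8  8.3] ztop [96.4]
   16 16 lx [-2.7  3.6  9.5] ztop [95.4]
   24 12 lx [-6.6  4.1 10.5] ztop [94.5]
   32 19 lx [-15.6  -3.5  10.6] ztop [98.7]
   40 21 lx [-12.8  -5.6  13.2] ztop [101.]
   48 19 lx [-9.8  1.4 13.7] ztop [99.4]
   56 19 lx [-4.4  3.3 10.1] ztop [95.2]
   64 14 lx [-5.2  2.8 12.3] ztop [96.9]
```

View pics/f.png

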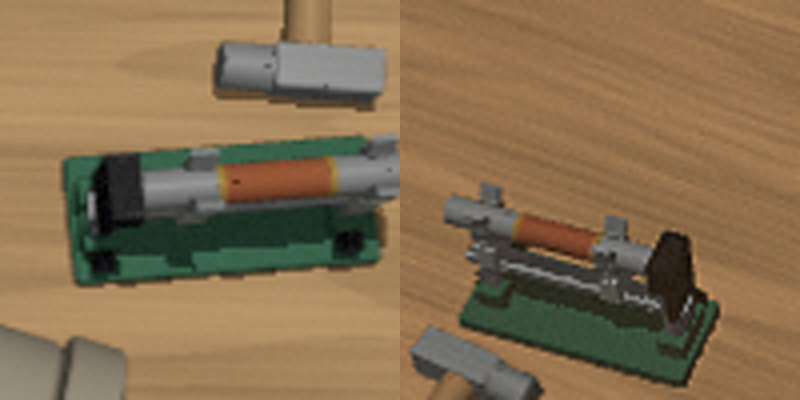

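The rod is level in both clips with its end under the hood at top crop (140,190). Its rear end is at y ≈ -71 mm, so it's home, and the robot is clear.

```bash
python3 -c "
from rig import env
print(env.close_job())"
```

```text
the job is handed in; nothing more can be done
None
```

The job is handed in (no verdict came back): the rod sits in both clips of the holder, slid home against the hood's end wall and released; the highest wrist force I read while pressing and sliding was about 11 N.

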